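Load a firebrick on the soldering turntable and index it to the torch

TASK

Take the tan firebrick out of its rack, lay it flat on the bench and let go of it, then take it again across its width and set it flat in the turntable's empty bay, the one that faces the robot. Then turn the turntable one click clockwise (seen from above), no farther, so that the loaded bay stops in its detent in front of the torch, and let go. Leave the charcoal block standing in its rack slot and do not disturb the amber bottle or the white dish.

Things in the scene. Friction and masses are not known exactly. Their poses are not given: they have to be found in the camera images.
- brick: Tan firebrick, 120 x 24 x 56 mm, about 0.24 kg. Own x along its 120 mm length, y through its 24 mm thickness, z along its 56 mm width; origin in the middle of one long narrow face, on which it stands at the start in a rack slot (z up, underside 10 mm above the bench). From above it is then gripped across its thickness. Let go leaning over 25 degrees, it tips flat. Either large face may be up.
- brick_center (a point): The centre of the tan firebrick (on its z axis, 28 mm from its origin).
- rack: Fixed wooden brick rack, 170 mm (own x) by 130 mm (own y), base 10 mm thick, origin at the centre of its underside. Two slots run along its y axis, at x = -40 and x = +40 mm, between strips whose tops are 28 mm above the bench; a brick stands in each, top 66 mm above the bench, with 1.5 mm free on each side.
- charcoal: Bystander: black charcoal block, same size and axes as the firebrick, standing in the other rack slot; which slot is which varies.
- turntable: Fixed foot of the soldering turntable; origin on the disc's axis at bench level. Its -x axis points to the loading place, towards the robot. The brass torch on its stand (240 mm tall) is fixed to the foot 205 mm from the axis, 60 degrees counterclockwise from the foot's +x; its nozzle ends 138 mm from the axis, 146 mm above the bench. The disc is 280 mm across, its top 60 mm above the bench.
- turret (a joint): Turn of the disc, rad; clockwise from above is positive; 0 at the start. Sprung ball notches hold it at 0, 2.094 (one click, 120 degrees) and 4.189. Leaving a notch, and just before entering one, it takes up to about 0.5 N m (4 N at a post); between them the disc turns with a drag of 0.05 to 0.2 N m. Within 0.12 rad of a notch the ball pulls the disc in when let go.
- bay (a point): Middle of the empty bay's floor, on the disc's top (60 mm above the bench), 75 mm from its axis. Turns with the disc: x towards the axis, y along the bay, z up. The bay is 128 x 64 mm (8 mm more than the brick) between curbs 6 mm high; the long sides have curbs only near the corners, 74 mm open in the middle for fingers. Boards in the other two bays reach 28 mm above the disc, the hub 4 mm.
- post0 (a point): Top centre of a handle post on the disc, 140 mm above the bench, 118 mm from the disc's axis. Its upright round wooden grip, 22 mm diameter, reaches 45 mm down from here and can turn between fingers. At joint 0 it stands 60 degrees counterclockwise (from above) from the loading place, on the robot's right; one click carries it across the front to the left.
- post1 (a point): Top centre of the second, like post, at joint 0 on the far side, away from the empty bay.
- post2 (a point): Top centre of the third, like post, at joint 0 on the robot's left.
- flux_bottle: Bystander: small amber bottle, 42 mm diameter, 100 mm tall, loose, standing on the bench; origin at its underside.
- dish: Bystander: white ceramic dish, 72 mm diameter, 28 mm high, loose, on the bench; origin at its underside.
Things that resemble listed ones, but are neither listed nor needed, are in the scene too. What is meant by the brick is not pink, red or yellow, and is the larger of those in its own colour.

How it is judged:
On the way, in this order (a step that is already met when the one before it is completed fails the run):
1. the firebrick lies flat on the bench, let go ((angle between brick's own y axis and vertical below 0.1 rad or angle between brick's own y axis and vertical above 3.04 rad) and contact force between the fingers and brick below 0.3 N and height (world z) of brick_center between 0.008 and 0.016 m and linear speed of brick below 0.02 m/s), for 0.2 s.
2. the firebrick lies flat inside the empty bay, let go, the disc still in its first detent ((angle between brick's own y axis and vertical below 0.1 rad or angle between brick's own y axis and vertical above 3.04 rad) and x of brick_center in the frame of bay between -0.009 and 0.009 m and y of brick_center in the frame of bay between -0.009 and 0.009 m and z of brick_center in the frame of bay between 0.008 and 0.0145 m and angle between the x axis of brick and the y axis of bay, either way round below 0.12 rad and contact force between the fingers and brick below 0.3 N and value of joint turret between -0.2 and 0.2 rad), for 0.2 s.
At the end, for the whole second after the job is handed in: The disc rests in the detent one click on (2.094 rad within 0.1), the firebrick lies flat (within 0.1 rad) on the floor of its bay between the curbs (centre within 9 mm, long side along the bay within 0.12 rad), everything is released and at rest, and the charcoal block still stands in its slot ((angle between brick's own y axis and vertical below 0.1 rad or angle between brick's own y axis and vertical above 3.04 rad) and x of brick_center in the frame of bay between -0.009 and 0.009 m and y of brick_center in the frame of bay between -0.009 and 0.009 m and z of brick_center in the frame of bay between 0.008 and 0.0145 m and angle between the x axis of brick and the y axis of bay, either way round below 0.12 rad and contact force between the fingers and brick below 0.3 N and value of joint turret between 1.994 and 2.194 rad and velocity of joint turret between -0.05 and 0.05 rad/s and linear speed of brick below 0.02 m/s and angle between charcoal's own z axis and vertical below 0.1 rad and contact force between the fingers and anything else below 0.3 N); the robot touches nothing.
It fails at once if the disc is turned past the next detent or the wrong way (more than 0.5 rad) (value of joint turret above 2.594 rad or value of joint turret below -0.5 rad).
It fails at once if the charcoal block, the amber bottle or the dish is moved by more than 20 mm (distance of any of charcoal, flux_bottle, dish from where it was at the start of the episode above 0.02 m).
It also fails if it takes over 72 s, if anything falls off the work surface, if the arm or the gripper's body presses on something with over 40 N, if the wrist force passes 120 N, or if a joint passes its speed limit or range.

ROBOT

A 6-joint arm with a two-finger parallel gripper is mounted at the origin on the work surface. World frame = base frame: x ahead of the robot, y to its left, z up, the work surface at z = 0. Lengths are in m, angles in rad, forces in N, time in s.
With the tool pointing down it reaches from about 0.35 to 0.85 m from the base axis. Payload 8.1 kg.
Tool frame: the origin (TCP) lies between the finger pads; the fingertips stand 25 mm ahead of it and the grasp point (between the pads) lies 6 mm ahead of it; z points along the fingers, y is the line along which they close (so a half turn about z gives the same grasp; the last joint's range is limited). The gripper opens to 93 mm and grips with 3 to 60 N. Pads are 15 mm wide; open, the fingers measure 128 mm over their backs; the gripper's body (75 mm by 188 mm) begins 65 mm behind the grasp point.
Start: joints at [-1.406, 0.13, 1.488, -0, 1.523, -0.085], TCP at [0.148, -0.581, 0.244] pointing down, gripper open.
Joint ranges: [-2.96, 2.96], [-0.89, 2.26], [0.02, 2.5], [-1.34, 4.48], [0, 2.73], [-2.66, 2.66]. Speed limits (rad/s): [2.39, 2.39, 2.79, 3.14, 3.14, 3.14].

INTERFACE

Orientations are given as a rotation vector (axis times angle).
In Python, from plant import robot gives the robot as it stands.
- The arm moves only by the tool arm_command, never from a script. Its argument "increments" is text: rows parted by semicolons, each of 5 numbers parted by spaces: the closure, from 0 (fully open) to 1 (shut), then the shift along the tool's x, y, z in mm, then the turn about the tool's z in rad. A call has 1 to 5 rows; each row is the pose to reach, as a shift and turn from the pose commanded when the call began, along the tool's axes at that moment; what a row does not reach only later rows make up. A row lasts 1/10 s, in which the tool goes at most 50 mm and 8.59 degrees, less where a joint would pass 70% of its speed; a pose out of reach is approached as far as the arm can. A call with a gripper value outside its range is refused whole. The fingers move at their own pace and stop on an object; "grip_force" is the grip in N (left out, the last holds). Time passes only in rows, so rows that repeat a pose let the fingers close. It gives the time, the measured TCP pose, the force, the opening and the grip force at its end, in the units of the state.
- robot.read_state(): the state, without advancing time (a new reading comes with each control period).
- robot.read_camera(name): name is "scene" or "top" or "wrist"; returns the picture (384x512x3 uint8, blue, green, red); there is no depth.
- robot.camera_model(name): a dict with "fx", "fy", "cx", "cy" (pixels), "eye" and "rotation" of the camera in the world. Camera axes: x right, y down, z forward; pixel columns grow to the right and rows downward; lengths in m; the calibration is good to about 2 mm. A picture is of the moment at which its call begins: read the wrist's pose just before it. camera_model takes no time and is no camera call; for the wrist camera it gives the pose at the moment of the call.
- robot.close_job(): hands the job in; it is judged then, once.
The state is a dict: "t": time; "q": joint angles; "dq": joint speeds; "joint_torque": joint torques, N m; "tool_pos": TCP position; "orientation": TCP orientation; "force": force on the tool from outside, world axes, zero at the start; "wrist_torque": the same for the moment, N m; "opening": finger opening in m; "gripper_force": force on a finger pad.
Only numpy, scipy, OpenCV 4.12 (cv2) and the standard library are available. Lean on these libraries where they do the work, as an engineer would, in place of code of your own. Each camera call takes 0.05 s, during which the arm holds its last target. There are 200 camera calls.

## Working session

There is one attempt and no reset: what is moved stays moved. The work goes in short steps, Python scripts to look and compute and a tool call to move; the robot and the scene stay as the last step left them, time stands still between calls to the robot, and variables do not carry over. Pictures are saved under pics/ and viewed, at most 13 in all, crops included, and the job is handed in when it is done.

Besides the shell and the picture viewer there is one more tool, called after "Call:" as name(argument=value, ...), one argument or row to a line, values as JSON. arm_command: Moves the arm, as the interface text tells. Its arguments: {"type":"object","properties":{"increments":{"type":"string"},"grip_force":{"type":"number"}},"required":["increments"]}

```bash
mkdir -p pics; ls
python3 - <<'E'
from plant import robot
import cv2
print(robot.read_state())
for n in("top","scene"):
    im=robot.read_camera(n); cv2.imwrite(f"pics/{n}0.png",im); print(n,robot.camera_model(n))
E
```

```text
pics
{'t': 0.0, 'q': array([-1.40640653e+00,  1.31162256e-01,  1.48927955e+00, -1.94466935e-05,
        1.52296881e+00, -8.54068871e-02]), 'dq': array([ 4.46611468e-04, -1.89570204e-05,  5.18049937e-05,  3.31161430e-04,
        5.56657743e-04,  1.55073282e-03]), 'joint_torque': array([-1.91980573e-03, -5.59846365e+01, -4.91760242e+01,  7.68728298e-02,
        3.55893234e-02, -1.74157681e-04]), 'tool_pos': array([ 0.14825035, -0.58086355,  0.24258659]), 'orientation': array([-3.11531889e+00, -3.91135629e-01,  1.43148016e-04]), 'force': array([0.66819567, 0.55829615, 0.71535338]), 'wrist_torque': array([0.01061314, 0.01880877, 0.0223949 ]), 'gripper_force': 0.0, 'opening': 0.0931897657017627}
top {'fx': 398.8209166277627, 'fy': 398.8209166277627, 'cx': 251.7095826181311, 'cy': 186.78365838655165, 'eye': array([ 0.42040979, -0.11427148,  1.33506289]), 'rotation': array([-2.18421377,  2.14951854, -0.0890152 ])}
scene {'fx': 430.27625204720846, 'fy': 430.27625204720846, 'cx': 254.9095791651395, 'cy': 196.1483274891836, 'eye': array([ 1.21561253, -0.47122893,  1.2366447 ]), 'rotation': array([-2.23794281, -1.3150562 ,  0.39392926])}
```

View pics/top0.png

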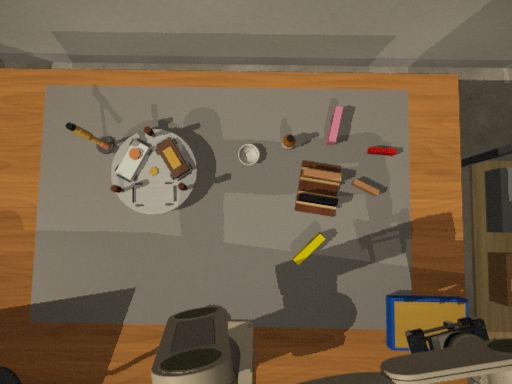

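View pics/scene0.png

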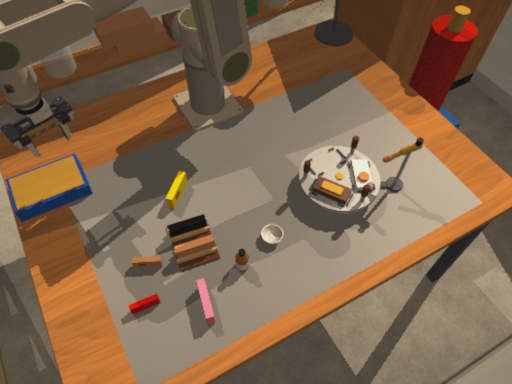

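```bash
cat > h.py <<'E'
import numpy as np, cv2
from scipy.spatial.transform import Rotation as R
from plant import robot
def ray(m,uv):
    uv=np.atleast_2d(uv).astype(float)
    d=np.c_[(uv[:,0]-m["cx"])/m["fx"],(uv[:,1]-m["cy"])/m["fy"],np.ones(len(uv))]
    return d@R.from_rotvec(m["rotation"]).as_matrix().T
def cast(m,uv,z):
    d=ray(m,uv); e=np.array(m["eye"]); return e+d*((z-e[2])/d[:,2])[:,None]
def proj(m,p):
    c=(np.atleast_2d(p)-m["eye"])@R.from_rotvec(m["rotation"]).as_matrix()
    return np.c_[c[:,0]/c[:,2]*m["fx"]+m["cx"],c[:,1]/c[:,2]*m["fy"]+m["cy"]]
E
python3 - <<'E'
import cv2,numpy as np
t=cv2.imread("pics/top0.png");s=cv2.imread("pics/scene0.png")
a=cv2.resize(t[145:225,280:390],(550,400),interpolation=cv2.INTER_CUBIC)
b=cv2.resize(t[115:225,100:210],(400,400),interpolation=cv2.INTER_CUBIC)
c=cv2.resize(s[205:285,120:230],(413,300))
cv2.imwrite("pics/crop1.png",np.hstack([cv2.resize(a,(440,320)),cv2.resize(b,(320,320))]))
E
```

```text
(no output)
```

View pics/crop1.png

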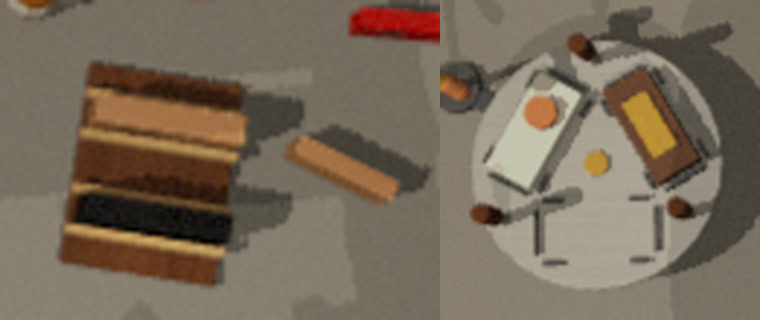

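Run:
```python
from h import *
t=cv2.imread("pics/top0.png");s=cv2.imread("pics/scene0.png")
mt=robot.camera_model("top");ms=robot.camera_model("scene")
hsv=cv2.cvtColor(t,cv2.COLOR_BGR2HSV)
print(t[174,318],hsv[174,318],hsv[180,318],hsv[187,366],hsv[168,318])
h=hsv.astype(int)
def comps(im,mask,x0,y0,x1,y1,mn=15):
    k=np.zeros(mask.shape,np.uint8);k[y0:y1,x0:x1]=mask[y0:y1,x0:x1]*255
    return [c for c in cv2.findContours(k,cv2.RETR_EXTERNAL,cv2.CHAIN_APPROX_NONE)[0] if len(c)>=mn]
print("row slice",[tuple(x) for x in h[164:214:1,320]])
# disc: bright low-sat
m=(h[...,1]<45)&(h[...,2]>125)
for c in comps(t,m,100,115,210,225,40):
    (e,a,an)=cv2.fitEllipse(cv2.convexHull(c)); print("disc?",len(c),e,a,cast(mt,e,.06))
print([tuple(x) for x in h[190,120:200:4]])
# hub yellow
m=(h[...,0]>15)&(h[...,0]<30)&(h[...,1]>110)&(h[...,2]>110)
for c in comps(t,m,145,160,165,182,5):
    e=cv2.minEnclosingCircle(c); print("hub",e,cast(mt,e[0],.064))
# posts predicted? 
for uv in ((183,187),(117,189),(149,131)):
    print("post",uv,cast(mt,uv,.14),h[uv[1],uv[0]])
```

```text
[ 70 113 164] [ 14 146 164] [ 17 137 170] [ 14 143 164] [  9 149  53]
row slice [(np.int64(13), np.int64(177), np.int64(85)), (np.int64(10), np.int64(167), np.int64(64)), (np.int64(9), np.int64(127), np.int64(54)), (np.int64(11), np.int64(208), np.int64(49)), (np.int64(13), np.int64(163), np.int64(50)), (np.int64(16), np.int64(161), np.int64(79)), (np.int64(14), np.int64(149), np.int64(128)), (np.int64(14), np.int64(145), np.int64(158)), (np.int64(15), np.int64(146), np.int64(162)), (np.int64(14), np.int64(138), np.int64(165)), (np.int64(14), np.int64(141), np.int64(164)), (np.int64(14), np.int64(145), np.int64(164)), (np.int64(14), np.int64(141), np.int64(163)), (np.int64(14), np.int64(146), np.int64(150)), (np.int64(14), np.int64(155), np.int64(117)), (np.int64(13), np.int64(152), np.int64(116)), (np.int64(17), np.int64(138), np.int64(170)), (np.int64(17), np.int64(133), np.int64(180)), (np.int64(16), np.int64(150), np.int64(136)), (np.int64(14), np.int64(168), np.int64(94)), (np.int64(10), np.int64(168), np.int64(91)), (np.int64(13), np.int64(174), np.int64(88)), (np.int64(10), np
[... 2004 characters left out ...]
64(19), np.int64(37), np.int64(173)), (np.int64(20), np.int64(34), np.int64(173)), (np.int64(20), np.int64(34), np.int64(171)), (np.int64(19), np.int64(36), np.int64(114)), (np.int64(17), np.int64(38), np.int64(141)), (np.int64(18), np.int64(56), np.int64(109)), (np.int64(23), np.int64(36), np.int64(149)), (np.int64(25), np.int64(39), np.int64(85)), (np.int64(19), np.int64(49), np.int64(73))]
hub ((153.31817626953125, 170.68182373046875), 4.0478596687316895) [[0.58817615 0.22070067 0.064     ]]
post (183, 187) [[0.52988237 0.10890239 0.14      ]] [  7 161  68]
post (117, 189) [[0.52072851 0.30846445 0.14      ]] [ 11 186  37]
post (149, 131) [[0.70033815 0.21881981 0.14      ]] [ 13 192  73]
```

Run:
```python
from h import *
t=cv2.imread("pics/top0.png");mt=robot.camera_model("top")
big=cv2.resize(t[155:220,285:350],None,fx=8,fy=8,interpolation=cv2.INTER_CUBIC)
h=cv2.cvtColor(big,cv2.COLOR_BGR2HSV).astype(int)
def show(mask,z,name,off,f):
    for c in cv2.findContours(mask.astype(np.uint8)*255,cv2.RETR_EXTERNAL,cv2.CHAIN_APPROX_NONE)[0]:
        if cv2.contourArea(c)<1500: continue
        p=cv2.boxPoints(cv2.minAreaRect(c)); uv=(p+.5)/f-.5+off
        w=cast(mt,uv,z)[:,:2]; l=w[1]-w[0];k=w[2]-w[1]
        v=l if np.hypot(*l)>np.hypot(*k) else k
        print(name,w.mean(0).round(4),np.hypot(*l).round(4),np.hypot(*k).round(4),"yaw",np.degrees(np.arctan2(v[1],v[0])).round(1),uv.mean(0))
show((h[...,2]>138)&(h[...,1]>100),.066,"brick",(285,155),8)
b=big.max(2)
show((b<45),.066,"char",(285,155),8)
r=(h[...,1]>110)|(b<45)
r=cv2.morphologyEx(r.astype(np.uint8),cv2.MORPH_OPEN,np.ones((17,17)))
show(r,.028,"rack",(285,155),8)
# bay curbs
o=(100,115);big=cv2.resize(t[115:225,100:210],None,fx=8,fy=8,interpolation=cv2.INTER_CUBIC)
v=big.max(2).astype(int)
m=(v<120); sub=np.zeros_like(m); sub[8*64:8*96,8*28:8*80]=m[8*64:8*96,8*28:8*80]
for c in cv2.findContours(sub.astype(np.uint8)*255,cv2.RETR_EXTERNAL,cv2.CHAIN_APPROX_NONE)[0]:
    if cv2.contourArea(c)<150: continue
    (e,s,a)=cv2.minAreaRect(c); uv=(np.array(e)+.5)/8-.5+o; print("curb",uv,np.array(s)/8,a,cast(mt,uv,.066)[0,:2])
cv2.imwrite("pics/bay.png",big[8*55:8*105,8*10:8*105])
```

```text
brick [ 0.4866 -0.3014] 0.0094 0.1287 yaw -98.4 [315.65977573 204.73851776]
brick [ 0.5641 -0.3127] 0.0086 0.1264 yaw -98.7 [319.26182461 180.55405426]
brick [ 0.5858 -0.3178] 0.0266 0.1309 yaw -99.8 [320.87163544 173.85422897]
char [ 0.504  -0.3085] 0.0251 0.1241 yaw -98.3 [317.90717602 199.33015442]
rack [ 0.5435 -0.3164] 0.168 0.1367 yaw -8.5 [318.55450773 188.2289356 ]
curb [175.31794739 207.53720093] [5.49183655 8.55092621] 86.87786865234375 [0.47054206 0.14509751]
curb [139.125 204.875] [1.875 8.125] 90.0 [0.47717525 0.26122886]
curb [168.4375 203.875 ] [1.875 6.75 ] 90.0 [0.48186619 0.16751038]
curb [174.62499237 192.87499237] [15.37499809  3.12499952] 90.0 [0.51737404 0.14894776]
curb [178.625  185.8125] [6.5   1.625] 90.0 [0.54026447 0.13689405]
curb [168.1875 182.5625] [1.75 7.  ] 90.0 [0.5502174  0.17080179]
curb [135.54948044 187.9543457 ] [14.58865929 26.79269028] 35.764442443847656 [0.53123144 0.27508561]
curb [178.25 179.5 ] [1.875 2.375] 90.0 [0.56059142 0.1387909 ]
curb [132.38919449 179.94491577] [3.03175521 9.8365593 ] 83.8844985961914 [0.55690371 0.28641764]
```

View pics/bay.png

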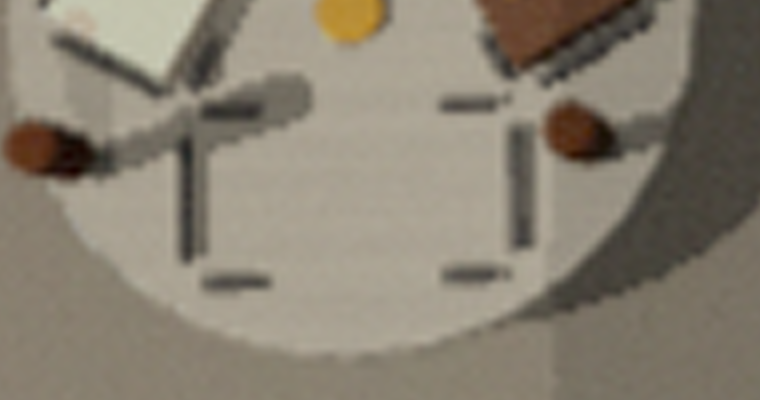

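The tan candidates are the large block at top-view pixel (321,174), standing in the rack's far slot, and a smaller one at (366,187). The rack one fits, being larger and standing in a slot. Black charcoal is at (318,199). The crop confirms this, and the empty bay is centred near (154,194).

```bash
cat >> h.py <<'E'
def go(x,y,z,psi=None):
    s=robot.read_state(); M=R.from_rotvec(s["orientation"]).as_matrix()
    p0=np.degrees(np.arctan2(M[1,0],M[0,0])); d=M.T@(np.array([x,y,z])-s["tool_pos"])
    t=0 if psi is None else -np.radians((psi-p0+180)%360-180)
    print("t",round(s["t"],2),"pos",s["tool_pos"].round(4),"psi",p0.round(2),"shift mm",(d*1000).round(1),"turn",round(float(t),3),"F",s["force"].round(1))
E
python3 - <<'E'
from h import *
go(.5845,-.318,.17,81.5)
mt=robot.camera_model("top")
P=np.array([[230,110],[468,104],[236,282],[470,274],[192,200],[521,185],[350,10]])/8+(110,170)-.44
w=cast(mt,P,.066)[:,:2]; print(w.round(4), w[:4].mean(0), (w[4]+w[5])/2, w[0]-w[1],w[2]-w[3],w[4]-w[5])
E
```

```text
t 0.1 pos [ 0.1483 -0.5809  0.2427] psi 14.31 shift mm [ 487.7 -146.8   73. ] turn -1.173 F [-0.7 -1.2 -0.1]
[[0.5463 0.2669]
 [0.5502 0.1712]
 [0.4774 0.2614]
 [0.4821 0.1679]
 [0.5099 0.2805]
 [0.518  0.1488]
 [0.5875 0.2202]] [0.5139995  0.21686002] [0.51394553 0.21465741] [-0.00388693  0.09564397] [-0.0046877  0.0935203] [-0.00808194  0.13176159]
```

Call:
arm_command(
  increments="0.4 490 -147 50 -1.173;0.4 490 -147 50 -1.173;0.4 490 -147 50 -1.173;0.4 490 -147 50 -1.173;0.4 490 -147 50 -1.173",
  grip_force=25,
)

```text
t: 0.6
tool_pos: [0.3629, -0.4517, 0.2188]
orientation: [-2.752, -1.514, 0.0]
force: [0.7, -1.2, 0.8]
opening: 0.0584
gripper_force: 0.0
```

```bash
python3 -c "
from h import *
go(.5845,-.318,.17,81.5)"
```

```text
t 0.6 pos [ 0.3629 -0.4517  0.2188] psi 57.62 shift mm [231.6 115.6  48.8] turn -0.417 F [ 0.7 -1.2  0.8]
```

Call:
arm_command(
  increments="0.4 231 115 49 -0.417;0.4 231 115 49 -0.417;0.4 231 115 49 -0.417;0.4 231 115 49 -0.417;0.4 231 115 49 -0.417",
)

```text
t: 1.1
tool_pos: [0.5739, -0.3258, 0.1718]
orientation: [-2.385, -2.044, 0.0]
force: [-0.3, -0.5, 0.8]
opening: 0.0555
gripper_force: 0.0
```

Call:
arm_command(
  increments="0.4 0 0 0 0;0.4 0 0 0 0",
)

```text
t: 1.3
tool_pos: [0.5728, -0.3259, 0.1712]
orientation: [-2.381, -2.046, 0.001]
force: [0.1, -0.5, 1.0]
opening: 0.056
gripper_force: 0.0
```

```bash
python3 -c "
from h import *
go(.5845,-.318,.17,81.5)
m=robot.camera_model('wrist');im=robot.read_camera('wrist');cv2.imwrite('pics/w1.png',im);np.save('w1.npy',m,allow_pickle=True);print(m)
print(proj(m,[[.5845,-.318,.066],[.504,-.3085,.066]]))
"
```

```text
t 1.3 pos [ 0.5728 -0.3259  0.1712] psi 81.33 shift mm [ 9.6 10.3  1.2] turn -0.003 F [ 0.1 -0.5  1. ]
{'fx': 330.5908655311673, 'fy': 330.5908655311673, 'cx': 253.22743299735907, 'cy': 194.99034435058718, 'eye': array([ 0.58309165, -0.25429571,  0.31256347]), 'rotation': array([ 2.87232259, -0.21622633, -0.0327071 ])}
[[268.38981006 190.82423557]
 [163.42920917 194.12472948]]
```

View pics/w1.png

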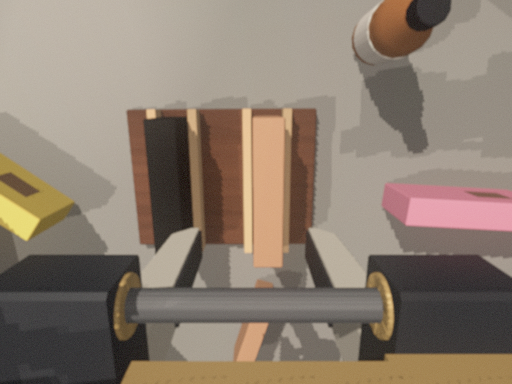

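The wrist view shows the tan brick's top face from about (252,115) to (283,266), between the fingers, and the charcoal at (165,180). I'll measure the brick from this view.

```bash
python3 -c "
from h import *
im=cv2.imread('pics/w1.png');m=np.load('w1.npy',allow_pickle=True).item()
h=cv2.cvtColor(im,cv2.COLOR_BGR2HSV).astype(int)
for r in (130,150,190,240,260): print(r,[tuple(map(int,h[r,c])) for c in range(246,292,4)])
k=((h[...,0]<=14)&(h[...,1]>110)&(h[...,2]>170)).astype(np.uint8);k[:, :235]=0;k[:,300:]=0;k[275:]=0
k=cv2.morphologyEx(k,cv2.MORPH_OPEN,np.ones((5,5)))
for c in cv2.findContours(k,0,cv2.CHAIN_APPROX_NONE)[0]:
    if cv2.contourArea(c)<500: continue
    p=cv2.boxPoints(cv2.minAreaRect(c)); w=cast(m,p,.066)[:,:2];print(p.round(1).tolist(),w.round(4).tolist(),w.mean(0),[np.hypot(*(w[i]-w[i-1])).round(4) for i in (1,2)])
"
```

```text
130 [(17, 86, 234), (16, 93, 214), (13, 97, 218), (13, 99, 218), (14, 98, 218), (14, 98, 218), (14, 98, 218), (13, 97, 218), (13, 98, 217), (13, 98, 217), (16, 105, 155), (16, 94, 201)]
150 [(17, 84, 233), (17, 88, 217), (13, 103, 216), (13, 100, 220), (13, 98, 218), (14, 101, 218), (13, 100, 217), (13, 100, 216), (13, 97, 219), (14, 101, 213), (16, 109, 148), (15, 108, 135)]
190 [(18, 81, 234), (18, 82, 227), (13, 101, 212), (14, 100, 216), (13, 103, 216), (14, 102, 216), (13, 101, 217), (13, 100, 217), (13, 100, 217), (13, 108, 204), (13, 103, 153), (12, 113, 113)]
240 [(18, 83, 234), (18, 83, 231), (13, 105, 206), (13, 101, 215), (13, 104, 214), (13, 101, 214), (14, 101, 215), (13, 102, 213), (13, 100, 214), (13, 111, 180), (14, 101, 154), (12, 116, 88)]
260 [(16, 35, 173), (16, 36, 171), (13, 100, 206), (13, 104, 214), (14, 103, 212), (13, 101, 213), (13, 103, 213), (13, 103, 213), (13, 103, 212), (12, 98, 169), (14, 43, 126), (18, 50, 122)]
```

```bash
python3 -c "
from h import *
im=cv2.imread('pics/w1.png');m=np.load('w1.npy',allow_pickle=True).item()
h=cv2.cvtColor(im,cv2.COLOR_BGR2HSV).astype(int)
k=((h[...,0]<=14)&(h[...,1]>90)&(h[...,2]>190)).astype(np.uint8);k[:, :235]=0;k[:,300:]=0;k[275:]=0
k=cv2.morphologyEx(k,cv2.MORPH_OPEN,np.ones((5,5)))
for c in cv2.findContours(k,0,cv2.CHAIN_APPROX_NONE)[0]:
    if cv2.contourArea(c)<500: continue
    p=cv2.boxPoints(cv2.minAreaRect(c)); w=cast(m,p,.066)[:,:2];print(p.round(1).tolist(),w.round(4).tolist(),w.mean(0),[np.hypot(*(w[i]-w[i-1])).round(4) for i in (1,2)])
    w0=w.mean(0)
go(w0[0],w0[1],.13,81.5)
"
```

```text
[[253.0, 117.0], [284.0, 117.0], [284.0, 266.0], [253.0, 266.0]] [[0.5811, -0.2615], [0.6034, -0.2649], [0.5884, -0.3828], [0.5632, -0.3791]] [ 0.58401301 -0.32208963] [np.float64(0.0225), np.float64(0.1189)]
t 1.35 pos [ 0.5722 -0.3271  0.172 ] psi 81.23 shift mm [ 6.8 11.  41.9] turn -0.005 F [0.4 0.3 0.4]
```

Call:
arm_command(
  increments="0.4 7 11.5 40 -0.01;0.4 7 11.5 40 -0.01;0.4 7 11.5 70 -0.01;0.4 7 11.5 100 -0.01;0.4 7 11.5 112 -0.01",
)

```text
t: 1.85
tool_pos: [0.5824, -0.3226, 0.0587]
orientation: [-2.375, -2.051, 0.002]
force: [-0.6, 0.4, -0.1]
opening: 0.0556
gripper_force: 0.0
```

Call:
arm_command(
  increments="0.4 0 0 0 0;1 0 0 0 0;1 0 0 0 0;1 0 0 0 0;1 0 0 0 0",
  grip_force=30,
)

```text
t: 2.35
tool_pos: [0.5856, -0.3226, 0.062]
orientation: [2.374, 2.055, 0.001]
force: [-0.1, 1.0, 0.5]
opening: 0.0281
gripper_force: 0.0
```

Call:
arm_command(
  increments="1 0 0 0 0;1 0 0 0 0;1 0 0 0 0",
)

```text
t: 2.65
tool_pos: [0.5854, -0.3224, 0.0616]
orientation: [2.375, 2.055, 0.0]
force: [-1.1, 0.4, 5.5]
opening: 0.0236
gripper_force: 30.0
```

Call:
arm_command(
  increments="1 0 0 -20 0;1 0 0 -50 0;1 0 0 -90 0;1 0 0 -90 0;1 0 0 -90 0",
)

```text
t: 3.15
tool_pos: [0.5855, -0.3225, 0.1514]
orientation: [2.374, 2.055, 0.001]
force: [0.3, 0.6, -3.8]
opening: 0.0237
gripper_force: 30.0
```

```bash
python3 -c "
from h import *
go(.42,.0,.095,81.5)
mt=robot.camera_model('top')
print(cast(mt,[[310,250],[249,154]],.02),robot.read_state()['opening'])
"
```

```text
t 3.15 pos [ 0.5855 -0.3225  0.1514] psi 81.75 shift mm [ 295.5 -210.1   55.8] turn 0.004 F [ 0.3  0.6 -3.8]
[[ 0.34121079 -0.29003005  0.02      ]
 [ 0.65491649 -0.08584766  0.02      ]] 0.023746038613149112
```

```bash
python3 -c "
from h import *
go(.46,-.08,.075,81.5)"
```

```text
t 3.15 pos [ 0.5855 -0.3225  0.1514] psi 81.75 shift mm [ 222.  -159.1   75.9] turn 0.004 F [ 0.3  0.6 -3.8]
```

Call:
arm_command(
  increments="1 45 -30 0 0;1 90 -60 0 0;1 135 -90 0 0;1 180 -125 0 0;1 222 -159 0 0",
)

```text
t: 3.65
tool_pos: [0.4685, -0.0977, 0.1477]
orientation: [-2.373, -2.053, 0.003]
force: [0.2, 0.7, -2.8]
opening: 0.0238
gripper_force: 30.0
```

Call:
arm_command(
  increments="1 0 0 0 0;1 0 0 40 0;1 0 0 75 0;1 0 0 90 0;1 0 0 90 0",
)

```text
t: 4.15
tool_pos: [0.4671, -0.0985, 0.0557]
orientation: [-2.369, -2.051, 0.008]
force: [-0.7, -0.2, -3.2]
opening: 0.0238
gripper_force: 30.0
```

```bash
python3 -c "
from h import *
go(.46,-.08,.051,81.5)"
```

```text
t 4.15 pos [ 0.4671 -0.0985  0.0557] psi 81.75 shift mm [17.3 -9.7  4.8] turn 0.004 F [-0.7 -0.2 -3.2]
```

Call:
arm_command(
  increments="1 0 0 3 0;1 0 0 4.5 0;0 0 0 4.5 0;0 0 0 4.5 0;0 0 0 4.5 0",
)

```text
t: 4.65
tool_pos: [0.472, -0.1001, 0.0572]
orientation: [2.374, 2.055, 0.002]
force: [0.3, -0.1, 0.9]
opening: 0.0437
gripper_force: 0.0
```

Call:
arm_command(
  increments="0 0 0 -5 0;0 0 0 -12 0;0 0 0 -14 0;0 0 0 -14 0;0 0 0 -14 0",
)

```text
t: 5.15
tool_pos: [0.4713, -0.0998, 0.0703]
orientation: [2.375, 2.056, 0.0]
force: [-0.5, -0.1, 0.4]
opening: 0.0837
gripper_force: 0.0
```

```bash
python3 -c "
from h import *
go(.46,-.08,.051,81.5)
print(robot.read_state()['opening'])
im=robot.read_camera('wrist');cv2.imwrite('pics/w2.png',im)"
```

```text
t 5.15 pos [ 0.4713 -0.0998  0.0703] psi 81.75 shift mm [ 18.  -14.   19.3] turn 0.004 F [-0.5 -0.1  0.4]
0.08372177233942608
```

View pics/w2.png

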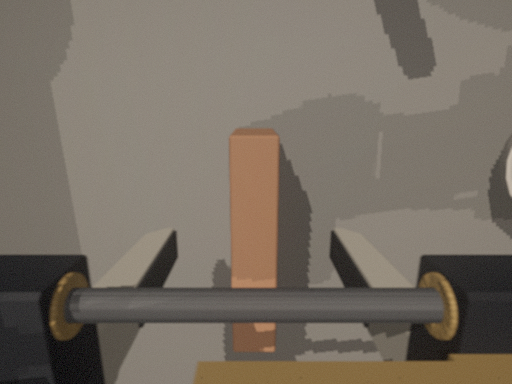

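The picture shows the brick standing free at (254,230), centred between the open fingers. I'll tip it by pushing its top along +tool y.

Call:
arm_command(
  increments="0 0 0 0 0;0 0 12 0 0;0 0 24 0 0;0 0 30 0 0;0 0 34 0 0",
)

```text
t: 5.7
tool_pos: [0.505, -0.1047, 0.07]
orientation: [-2.375, -2.056, 0.0]
force: [0.3, 0.2, 0.1]
opening: 0.0932
gripper_force: 0.0
```

Call:
arm_command(
  increments="0 0 6 0 0;0 0 12 0 0;0 0 18 0 0;0 0 24 0 0;0 0 30 0 0",
)

```text
t: 6.2
tool_pos: [0.5351, -0.109, 0.0702]
orientation: [2.375, 2.056, 0.0]
force: [-0.0, -0.1, -0.2]
opening: 0.0928
gripper_force: 0.0
```

Call:
arm_command(
  increments="0 0 0 -40 0;0 0 0 -80 0;0 -40 0 -100 0;0 -40 0 -100 0",
)

```text
t: 6.6
tool_pos: [0.5311, -0.1525, 0.1749]
orientation: [2.371, 2.049, 0.004]
force: [1.3, -0.1, 0.2]
opening: 0.0931
gripper_force: 0.0
```

```bash
python3 -c "
from h import *
go(.5,-.1,.15,81.5)
m=robot.camera_model('wrist');np.save('w3.npy',m,allow_pickle=True)
im=robot.read_camera('wrist');cv2.imwrite('pics/w3.png',im)"
```

```text
t 6.6 pos [ 0.5311 -0.1525  0.1749] psi 81.65 shift mm [ 47.5 -38.5  24.5] turn 0.003 F [ 1.3 -0.1  0.2]
```

View pics/w3.png

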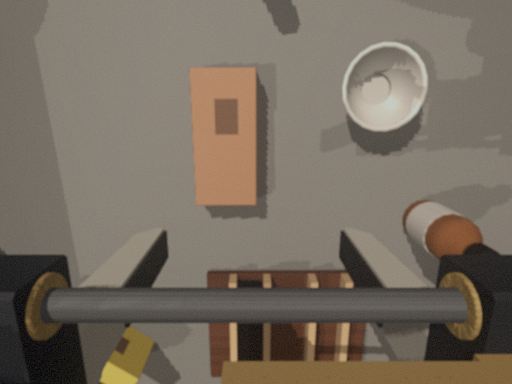

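The brick lies flat at about (225,136), with its top face spanning (191,68) to (257,205). I'll locate it and regrip across its width.

```bash
python3 -c "
from h import *
im=cv2.imread('pics/w3.png');m=np.load('w3.npy',allow_pickle=True).item()
h=cv2.cvtColor(im,cv2.COLOR_BGR2HSV).astype(int)
print(h[180,224],h[180,150])
k=((h[...,0]<=20)&(h[...,1]>80)&(h[...,2]>60)).astype(np.uint8);k[:, :170]=0;k[:,280:]=0;k[225:]=0
for c in cv2.findContours(k,0,cv2.CHAIN_APPROX_NONE)[0]:
    if cv2.contourArea(c)<500: continue
    p=cv2.boxPoints(cv2.minAreaRect(c)); w=cast(m,p,.024)[:,:2];print(p.round(1).tolist(),w.mean(0),[np.hypot(*(w[i]-w[i-1])).round(4) for i in (1,2)],[np.degrees(np.arctan2(*(w[i]-w[i-1])[::-1])) for i in (1,2)])
    w0=w.mean(0)
go(w0[0],w0[1],.029,81.5)
"
```

```text
[ 13 109 177] [ 17  35 140]
[[189.6999969482422, 67.19999694824219], [256.0, 66.19999694824219], [258.1000061035156, 205.0], [191.8000030517578, 206.0]] [ 0.51205371 -0.10583146] [np.float64(0.0549), np.float64(0.1201)] [np.float64(-7.422638818495398), np.float64(-97.22365025399516)]
t 6.65 pos [ 0.5302 -0.1506  0.1726] psi 81.62 shift mm [ 41.9 -25.1 143.4] turn 0.002 F [ 0.1  0.3 -0.1]
```

Call:
arm_command(
  increments="0 42 -25 30 -0.017;0 42 -25 60 -0.017;0 42 -25 100 -0.017;0 42 -25 135 -0.017;0 42 -25 142 -0.017",
)

```text
t: 7.15
tool_pos: [0.507, -0.1015, 0.0252]
orientation: [-2.352, -2.072, 0.006]
force: [-30.4, 8.4, 54.8]
opening: 0.0924
gripper_force: 27.1
```

Call:
arm_command(
  increments="1 0 0 0 0;1 0 0 0 0;1 0 0 0 0;1 0 0 0 0;1 0 0 0 0",
  grip_force=30,
)

```text
t: 7.65
tool_pos: [0.5103, -0.1033, 0.0283]
orientation: [2.358, 2.076, 0.001]
force: [1.5, 0.2, -0.4]
opening: 0.0578
gripper_force: 0.4
```

Call:
arm_command(
  increments="1 0 0 0 0;1 0 0 0 0;1 0 0 0 0",
)

```text
t: 7.95
tool_pos: [0.5103, -0.1034, 0.0283]
orientation: [2.358, 2.076, 0.001]
force: [1.8, 0.0, -0.0]
opening: 0.0559
gripper_force: 30.0
```

Call:
arm_command(
  increments="1 0 0 -30 0;1 0 0 -80 0;1 30 0 -130 0;1 75 0 -165 0;1 100 0 -170 0",
)

```text
t: 8.45
tool_pos: [0.5241, -0.0036, 0.2021]
orientation: [2.357, 2.072, 0.005]
force: [1.2, 0.0, -3.2]
opening: 0.0559
gripper_force: 30.0
```

Call:
arm_command(
  increments="1 40 -15 -5 -0.1;1 60 -15 -5 -0.19;1 60 -15 -5 -0.19;1 60 -15 -5 -0.19",
)

```text
t: 8.85
tool_pos: [0.5149, 0.0573, 0.2025]
orientation: [-2.15, -2.29, 0.002]
force: [-0.1, -0.7, -2.9]
opening: 0.0562
gripper_force: 30.0
```

```bash
python3 -c "
from h import *
go(.5125,.2165,.2,93)
m=robot.camera_model('wrist');np.save('w4.npy',m,allow_pickle=True)
im=robot.read_camera('wrist');cv2.imwrite('pics/w4.png',im)
print(proj(m,[[.514,.2165,.06],[.5875,.2205,.064]]))"
```

```text
t 8.85 pos [0.5149 0.0573 0.2025] psi 93.6 shift mm [159.1   7.6   2.4] turn 0.01 F [-0.1 -0.7 -2.9]
[[266.83504343 -11.37276798]
 [365.24698653 -12.25904015]]
```

View pics/w4.png

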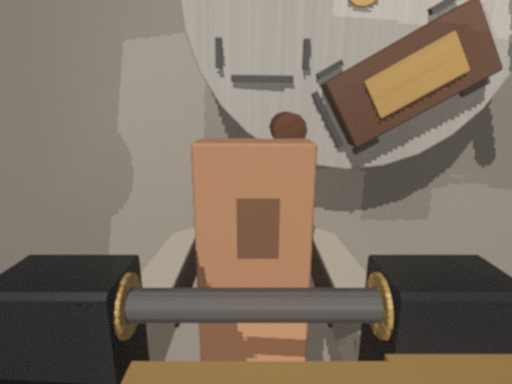

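```bash
python3 -c "
from h import *
im=cv2.imread('pics/w4.png').astype(int);m=np.load('w4.npy',allow_pickle=True).item()
g=im.sum(2)//3
print('brick col250',list(zip(range(134,154),g[134:154,245:260].mean(1).astype(int))))
print('brick row180',g[178:184,188:200].mean(0).astype(int),g[178:184,308:320].mean(0).astype(int))
print('endcurb rows 68-90',g[68:90,245:280].mean(1).astype(int))
print('Lcurb cols 210-228 ',g[44:60,210:228].mean(0).astype(int)); print('Rcurb 298-316',g[44:60,298:316].mean(0).astype(int))
print('endcurb cols', g[77:81,226:238].mean(0).astype(int), g[77:81,288:300].mean(0).astype(int))
P=[[262.5,76],[232,78],[293,79],[216,52],[222,52],[303,52],[310,52]]
print(cast(m,P,.066)[:,:2].round(4),cast(m,[363,-2],.064))
s=robot.read_state();zt=s['tool_pos'][2]-.0043
e=cast(m,[[194,147],[315,147],[254,147]],zt);print('brick end',e.round(4))
M=R.from_rotvec(s['orientation']).as_matrix();print('in tool mm',((e-s['tool_pos'])@M*1000).round(1))
"
```

```text
brick col250 [(134, np.int64(131)), (135, np.int64(124)), (136, np.int64(115)), (137, np.int64(112)), (138, np.int64(115)), (139, np.int64(119)), (140, np.int64(119)), (141, np.int64(119)), (142, np.int64(124)), (143, np.int64(136)), (144, np.int64(144)), (145, np.int64(144)), (146, np.int64(141)), (147, np.int64(137)), (148, np.int64(137)), (149, np.int64(137)), (150, np.int64(137)), (151, np.int64(138)), (152, np.int64(137)), (153, np.int64(137))]
brick row180 [145 145 143 137 127 126 132 137 137 137 137 137] [136 136 137 137 134 129 116 105 100  97  96  97]
endcurb rows 68-90 [164 164 164 165 165 162 148 119  96  89  88  89  87  87  95 106 108 108
 108 108 110 122]
Lcurb cols 210-228  [164 166 164 161 151 124  97  89  88  89  86  86 106 134 155 165 168 169]
Rcurb 298-316 [167 167 167 161 141 103  85  87  88  88  89  97 114 138 157 162 163 164]
endcurb cols [167 168 168 163 148 114  89  86  87  89  88  89] [ 84  86  87  86  99 130 158 164 165 165 165 165]
[[0.515  0.1532]
 [0.491  0.1501]
 [0.5394 0.1525]
 [0.4776 0.1685]
 [0.4823 0.1688]
 [0.5453 0.1728]
 [0.5507 0.1731]] [[0.58684666 0.2135837  0.064     ]]
brick end [[0.4846 0.1108 0.1982]
 [0.5376 0.1142 0.1982]
 [0.5109 0.1125 0.1982]]
in tool mm [[ 55.9 -27.    4.3]
 [ 56.   26.1   4.2]
 [ 56.   -0.7   4.3]]
```

```bash
python3 -c "
from h import *
go(.5125,.220,.2,93.1)"
```

```text
t 8.9 pos [0.515  0.0567 0.2025] psi 93.53 shift mm [163.2   7.6   2.4] turn 0.007 F [-0.3 -0.1 -2.4]
```

Call:
arm_command(
  increments="1 40 5 2 0.007;1 80 5 2 0.007;1 115 7 2 0.007;1 145 7.5 2 0.007;1 163 7.5 2 0.007",
)

```text
t: 9.4
tool_pos: [0.5126, 0.221, 0.2006]
orientation: [-2.16, -2.28, 0.001]
force: [-0.0, -0.9, -2.4]
opening: 0.0556
gripper_force: 30.0
```

Call:
arm_command(
  increments="1 0 0 15 0;1 0 0 35 0;1 0 0 60 0;1 0 0 72 0;1 0 0 75 0",
)

```text
t: 9.9
tool_pos: [0.5113, 0.2184, 0.1233]
orientation: [-2.159, -2.279, 0.007]
force: [0.6, -0.4, -2.8]
opening: 0.0557
gripper_force: 30.0
```

Call:
arm_command(
  increments="1 0 0 0 0;1 0 0 0 0",
)

```text
t: 10.1
tool_pos: [0.5135, 0.2202, 0.1273]
orientation: [2.159, 2.281, 0.002]
force: [0.2, 0.9, -2.3]
opening: 0.0562
gripper_force: 30.0
```

```bash
python3 -c "
from h import *
go(.5125,.220,.092,93.1)
m=robot.camera_model('wrist');np.save('w5.npy',m,allow_pickle=True)
im=robot.read_camera('wrist');cv2.imwrite('pics/w5.png',im)"
```

```text
t 10.1 pos [0.5135 0.2202 0.1273] psi 93.17 shift mm [-0.1 -1.1 35.3] turn 0.001 F [ 0.2  0.9 -2.3]
```

View pics/w5.png

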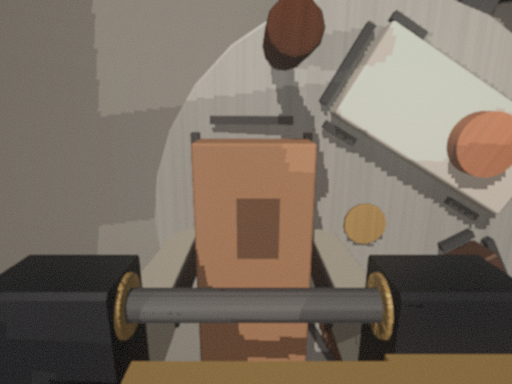

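```bash
python3 -c "
from h import *
im=cv2.imread('pics/w5.png').astype(int);m=np.load('w5.npy',allow_pickle=True).item()
g=im.sum(2)//3
print('endcurb rows 110-132',g[110:132,230:275].mean(1).astype(int))
print('cols', g[118:122,204:216].mean(0).astype(int), g[118:122,286:300].mean(0).astype(int))
print('L',g[132:137,184:204].mean(0).astype(int),'R',g[132:137,298:318].mean(0).astype(int))
im8=cv2.imread('pics/w5.png');h=cv2.cvtColor(im8,cv2.COLOR_BGR2HSV)
k=((h[...,0]>14)&(h[...,0]<28)&(h[...,1]>100)).astype(np.uint8);k[:195]=0;k[250:]=0;k[:,:335]=0;k[:,395:]=0
c=max(cv2.findContours(k,0,1)[0],key=cv2.contourArea);e=cv2.fitEllipse(c);hub=cast(m,e[0],.064);print('hub',e,hub)
P=[[210,120],[293,120],[251.5,117],[251.5,124],[192,134],[200,134],[304,134],[312,134]]
print(cast(m,P,.066)[:,:2].round(4))
print('brick end',cast(m,[[194,144],[315,144]],.1273-.0043).round(4))
"
```

```text
endcurb rows 110-132 [149 148 149 149 145 129 101  81  77  78  78  77  77  79  86  93  95  95
  95  95  95  94]
cols [147 149 150 149 148 130  98  78  77  77  79  77] [55 58 53 59 55 54 64 80 93 95 96 97 95 97]
L [144 145 145 145 143 137 118  95  83  82  83  82  82  78  77  91 120 143
 149 148] R [ 97  98  97  95  90  71  59  63  61  62  62  61  64  65  78  90  96 100
 109 115]
hub ((364.2015380859375, 223.32431030273438), (37.914329528808594, 40.7270622253418), 62.9671516418457) [[0.5856121  0.22261087 0.064     ]]
[[0.4833 0.2833]
 [0.5329 0.286 ]
 [0.508  0.2864]
 [0.5082 0.2823]
 [0.4726 0.2744]
 [0.4775 0.2747]
 [0.5403 0.2782]
 [0.5451 0.2784]]
brick end [[0.4836 0.2752 0.123 ]
 [0.5366 0.2782 0.123 ]]
```

Call:
arm_command(
  increments="1 1.6 -1.5 10 0;1 1.6 -1.5 22 0;1 1.6 -1.5 30 0;1 1.6 -1.5 34 0;1 1.6 -1.5 36 0",
)

```text
t: 10.65
tool_pos: [0.5105, 0.2217, 0.0891]
orientation: [-2.158, -2.282, 0.002]
force: [-0.9, -0.3, -3.4]
opening: 0.0559
gripper_force: 30.0
```

Call:
arm_command(
  increments="1 0 0 1 0;1 0 0 2 0;1 0 0 2.5 0;1 0 0 2.5 0",
)

```text
t: 11.05
tool_pos: [0.5114, 0.222, 0.0883]
orientation: [2.158, 2.282, 0.001]
force: [-1.8, -0.6, 0.7]
opening: 0.0561
gripper_force: 30.0
```

```bash
python3 -c "
from h import *
go(.512,.222,.0883,93.1)"
```

```text
t 11.05 pos [0.5114 0.222  0.0883] psi 93.21 shift mm [-0.   0.6  0. ] turn 0.002 F [-1.8 -0.6  0.7]
```

Call:
arm_command(
  increments="0.2 0 0 0 0;0.2 0 0 0 0;0.2 0 0 0 0;0.2 0 0 0 0;0.2 0 0 -10 0",
)

```text
t: 11.55
tool_pos: [0.51, 0.2215, 0.0965]
orientation: [-2.157, -2.282, 0.004]
force: [-0.1, -0.2, -1.3]
opening: 0.0742
gripper_force: 0.0
```

Call:
arm_command(
  increments="0.2 0 0 -40 0;0.2 0 0 -80 0;0.2 -30 0 -110 0;0.2 -70 0 -110 0;0.2 -80 0 -110 0",
)

```text
t: 12.05
tool_pos: [0.5167, 0.1395, 0.2102]
orientation: [2.158, 2.279, 0.003]
force: [0.4, 0.3, -0.8]
opening: 0.0744
gripper_force: 0.0
```

```bash
python3 -c "
from h import *
go(.512,.222,.2,93.1);print(robot.read_state()['opening'])
m=robot.camera_model('wrist');np.save('w6.npy',m,allow_pickle=True)
im=robot.read_camera('wrist');cv2.imwrite('pics/w6.png',im)"
```

```text
t 12.05 pos [0.5167 0.1395 0.2102] psi 93.11 shift mm [82.7 -0.3 10.2] turn 0.0 F [ 0.4  0.3 -0.8]
0.07436227822005673
```

View pics/w6.png

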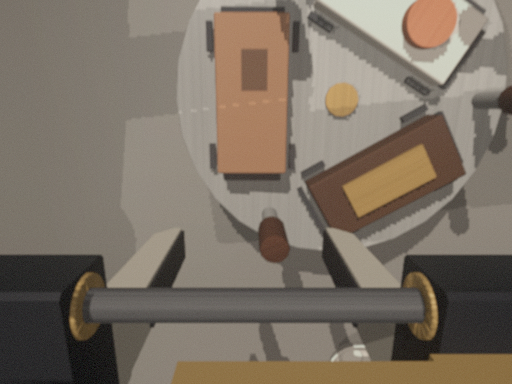

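The brick sits inside the bay curbs, spanning (215,12) to (288,174). Post0's top is near (274,250). I'll check its position against the geometry.

```bash
python3 -c "
from h import *
m=np.load('w6.npy',allow_pickle=True).item()
im=cv2.imread('pics/w6.png')
h=cv2.cvtColor(im,cv2.COLOR_BGR2HSV).astype(int)
k=((h[...,0]<=14)&(h[...,1]>110)).astype(np.uint8);k[:,:255]=0;k[:,292:]=0;k[:205]=0;k[265:]=0
c=max(cv2.findContours(k,0,1)[0],key=cv2.contourArea);print(cv2.boundingRect(c),cv2.minAreaRect(c))
print(proj(m,[[.5334,.1173,.14],[.5334,.1173,.095]]),cast(m,[274,249],.14))
# brick corners, hub
k=((h[...,0]<=17)&(h[...,1]>80)&(h[...,2]>60)).astype(np.uint8);k[:,:207]=0;k[:,297:]=0;k[185:]=0
k=cv2.morphologyEx(k,cv2.MORPH_OPEN,np.ones((5,5)))
c=max(cv2.findContours(k,0,1)[0],key=cv2.contourArea);p=cv2.boxPoints(cv2.minAreaRect(c));w=cast(m,p,.084);print(p,w.mean(0),np.degrees(np.arctan2(*(w[2]-w[1])[:2][::-1])),np.degrees(np.arctan2(*(w[1]-w[0])[:2][::-1])))
go(.5334,.1173,.17,93.1)
"
```

```text
(261, 219, 28, 42) ((274.5, 239.5), (41.0, 27.0), 90.0)
[[276.34746442 249.06010533]
 [272.4870563  226.24051977]] [[0.53177116 0.11725776 0.14      ]]
[[214.  11.]
 [288.  11.]
 [288. 173.]
 [214. 173.]] [0.51021116 0.21872525 0.084     ] -85.27384896121131 3.203324236073765
t 12.1 pos [0.5162 0.1393 0.209 ] psi 93.06 shift mm [-22.9  15.9  39. ] turn -0.001 F [ 0.1 -0.3  0.5]
```

Call:
arm_command(
  increments="0.2 -22 15.5 15 0;0.2 -22 15.5 30 0;0.2 -22 15.5 55 0;0.2 -22 15.5 75 0;0.2 -22 15.5 82 0",
)

```text
t: 12.6
tool_pos: [0.5298, 0.1217, 0.1222]
orientation: [-2.155, -2.28, 0.006]
force: [0.1, -0.5, -0.8]
opening: 0.0743
gripper_force: 0.0
```

Call:
arm_command(
  increments="1 0 0 0 0;1 0 0 0 0;1 0 0 0 0;1 0 0 0 0;1 0 0 0 0",
  grip_force=12,
)

```text
t: 13.1
tool_pos: [0.5328, 0.121, 0.1265]
orientation: [2.158, 2.282, 0.002]
force: [-0.2, 0.1, 0.3]
opening: 0.039
gripper_force: 0.0
```

Call:
arm_command(
  increments="1 0 0 0 0;1 0 0 0 0;1 0 0 0 0",
)

```text
t: 13.4
tool_pos: [0.5325, 0.121, 0.1259]
orientation: [2.158, 2.283, 0.001]
force: [0.8, 0.4, 1.6]
opening: 0.0217
gripper_force: 12.0
```

```bash
cat >> h.py <<'E'
def arc(k0,n=5,step=8.0,A=(.5868,.2225),r=.118):
    # k0: present disc angle deg; rows in current tool frame
    s=robot.read_state(); M=R.from_rotvec(s["orientation"]).as_matrix()
    p0=s["tool_pos"]; a0=np.arctan2(p0[1]-A[1],p0[0]-A[0])
    print("t",round(s["t"],2),"pos",p0.round(4),"r",np.hypot(p0[0]-A[0],p0[1]-A[1]).round(4),"disc",round(243.1-np.degrees(a0)%360,2),"psi",np.degrees(np.arctan2(M[1,0],M[0,0])).round(1),"q6",s["q"][5].round(3),"F",s["force"].round(1),"open",s["opening"].round(4))
    for i in range(1,n+1):
        a=np.radians(243.1-k0-step*i); d=M.T@np.array([A[0]+r*np.cos(a)-p0[0],A[1]+r*np.sin(a)-p0[1],0])*1000
        print(d.round(1))
E
python3 -c "
from h import *
arc(0)"
```

```text
Traceback (most recent call last):
  File "h.py", line 22, in arc
    print("t",round(s["t"],2),"pos",p0.round(4),"r",np.hypot(p0[0]-A[0],p0[1]-A[1]).round(4),"disc",round(243.1-np.degrees(a0)%360,2),"psi",np.degrees(np.arctan2(M[1,0],M[0,0])).round(1),"q6",s["q"][5].round(3),"F",s["force"].round(1),"open",s["opening"].round(4))
                                                                                                                                                                                                                                                  ^^^^^^^^^^^^^^^^^^
AttributeError: 'float' object has no attribute 'round'
```

```bash
sed -i 's/,"open",s\["opening"\].round(4)//' h.py
python3 - <<'E'
s=open('h.py').read()
s=s.replace("np.radians(243.1-k0-step*i)","a0-np.radians(step*i)").replace("r=.118","r=.1155").replace("243.1-np.deg","241.8-np.deg")
open('h.py','w').write(s)
from h import *
arc(0,5,6)
E
```

```text
t 13.4 pos [0.5325 0.121  0.1259] r 0.1151 disc -0.05 psi 93.2 q6 0.073 F [0.8 0.4 1.6]
[  6.5 -10.2  -0. ]
[ 14.3 -19.4  -0. ]
[ 23.1 -27.7  -0. ]
[ 32.7 -35.1  -0. ]
[ 42.9 -41.5  -0. ]
```

Call:
arm_command(
  increments="1 6 -10 0 0.1;1 14 -19.5 0 0.2;1 23 -28 0 0.3;1 32.5 -35 0 0.4;1 43 -41.5 0 0.5",
  grip_force=25,
)

```text
t: 13.9
tool_pos: [0.4895, 0.1617, 0.1259]
orientation: [2.659, 1.671, 0.004]
force: [10.7, 1.3, -7.1]
opening: 0.0215
gripper_force: 25.0
```

```bash
python3 -c "
from h import *
arc(0,5,6)
print(robot.read_state()['opening'])"
```

```text
t 13.9 pos [0.4895 0.1617 0.1259] r 0.1148 disc 29.79 psi 64.3 q6 0.669 F [10.7  1.3 -7.1]
[  6.4 -10.3  -0. ]
[ 14.3 -19.3  -0. ]
[ 23.2 -27.6  -0. ]
[ 32.9 -34.8  -0. ]
[ 43.3 -41.   -0. ]
0.021504289214225092
```

Call:
arm_command(
  increments="1 6 -10 0 0.1;1 14 -19.5 0 0.2;1 23 -28 0 0.3;1 32.5 -35 0 0.4;1 43 -41.5 0 0.5",
)

```text
t: 14.4
tool_pos: [0.4723, 0.2182, 0.126]
orientation: [2.989, 0.961, 0.01]
force: [21.9, -1.7, -14.2]
opening: 0.0216
gripper_force: 25.0
```

```bash
python3 -c "
from h import *
arc(0,5,6)"
```

```text
t 14.4 pos [0.4723 0.2182 0.126 ] r 0.1146 disc 59.66 psi 35.6 q6 1.285 F [ 21.9  -1.7 -14.2]
[  6.4 -10.2  -0. ]
[ 14.6 -19.1   0. ]
[ 23.6 -27.2   0. ]
[ 33.5 -34.2   0.1]
[ 44.  -40.1   0.1]
```

Call:
arm_command(
  increments="1 7.5 -9 0.5 0.1;1 15.5 -18 0.5 0.2;1 24.5 -26 0.5 0.3;1 34 -33 0.5 0.4;1 44 -39 0.5 0.5",
)

```text
t: 14.9
tool_pos: [0.4852, 0.2744, 0.126]
orientation: [3.133, 0.191, 0.009]
force: [15.2, -10.8, -3.4]
opening: 0.0216
gripper_force: 25.0
```

```bash
python3 -c "
from h import *
arc(0,5,6)"
```

```text
t 14.9 pos [0.4852 0.2744 0.126 ] r 0.114 disc 88.85 psi 7.0 q6 1.876 F [ 15.2 -10.8  -3.4]
[  6.1 -10.5   0. ]
[ 14.3 -19.3   0. ]
[ 23.4 -27.2   0.1]
[ 33.3 -34.2   0.1]
[ 43.9 -40.    0.1]
```

Call:
arm_command(
  increments="1 7.5 -9.5 0 0.1;1 15.5 -18 0 0.2;1 24.5 -26 0 0.3;1 34.5 -32.5 0 0.4;1 45 -38.5 0 0.48",
)

```text
t: 15.4
tool_pos: [0.524, 0.3176, 0.1259]
orientation: [3.089, -0.56, 0.005]
force: [5.4, -11.3, 4.1]
opening: 0.0219
gripper_force: 25.0
```

```bash
python3 -c "
from h import *
arc(0,2,2)"
```

```text
t 15.4 pos [0.524  0.3176 0.1259] r 0.1139 disc 118.37 psi -20.5 q6 2.394 F [  5.4 -11.3   4.1]
[ 1.2 -4.1 -0. ]
[ 3.7 -7.3 -0. ]
```

Call:
arm_command(
  increments="1 1.5 -2.5 0 0.02;1 1.5 -2.5 0 0.02;0.3 1.5 -2.5 0 0.02;0.3 1.5 -2.5 0 0.02;0.3 1.5 -2.5 0 0.02",
)

```text
t: 15.9
tool_pos: [0.5239, 0.3214, 0.1249]
orientation: [3.087, -0.582, -0.001]
force: [0.3, -0.7, 0.8]
opening: 0.0411
gripper_force: 0.0
```

Call:
arm_command(
  increments="0.3 0 0 0 0;0.3 0 0 0 0;0.3 0 0 0 0",
)

```text
t: 16.2
tool_pos: [0.5241, 0.3214, 0.1251]
orientation: [3.087, -0.582, -0.0]
force: [0.4, 0.2, -0.2]
opening: 0.0631
gripper_force: 0.0
```

Call:
arm_command(
  increments="0.3 0 0 -20 0;0.3 0 0 -60 0;0.3 0 0 -100 0;0.3 -30 0 -130 0;0.3 -60 0 -130 0",
)

```text
t: 16.7
tool_pos: [0.4703, 0.3444, 0.2615]
orientation: [-3.08, 0.584, -0.011]
force: [0.8, 0.6, 0.6]
opening: 0.0654
gripper_force: 0.0
```

Call:
arm_command(
  increments="0.3 -50 0 0 0;0.3 -100 0 0 0;0.3 -140 0 0 0;0.3 -140 0 0 0;0.3 -140 0 0 0",
)

```text
t: 17.2
tool_pos: [0.3461, 0.3853, 0.2554]
orientation: [-3.084, 0.553, 0.014]
force: [0.4, -0.7, 0.3]
opening: 0.0649
gripper_force: 0.0
```

```bash
python3 -c "
from h import *
go(.3,.3,.25);mt=robot.camera_model('top')
im=robot.read_camera('top');w=robot.read_camera('wrist')
cv2.imwrite('pics/end.png',np.hstack([cv2.resize(im[115:225,100:210],(384,384),interpolation=2),w[:,:400]]))
A=np.array([.5868,.2225]);b=np.radians(183.1-120);print(proj(mt,[[*(A+.075*np.array([np.cos(b),np.sin(b)])),.084]]))
c=np.radians(123.1-60*0);P=[[*(A+.118*np.array([np.cos(t),np.sin(t)])),.14] for t in np.radians([3.1,123.1,243.1])];print((proj(mt,P)))
"
```

```text
t 17.2 pos [0.3461 0.3853 0.2554] psi -20.34 shift mm [-13.5  96.    4.9] turn 0.0 F [ 0.4 -0.7  0.3]
[[130.60898139 159.37412848]]
[[145.78279308 129.57952609]
 [112.78128329 188.39633948]
 [180.27282517 185.79263444]]
```

View pics/end.png

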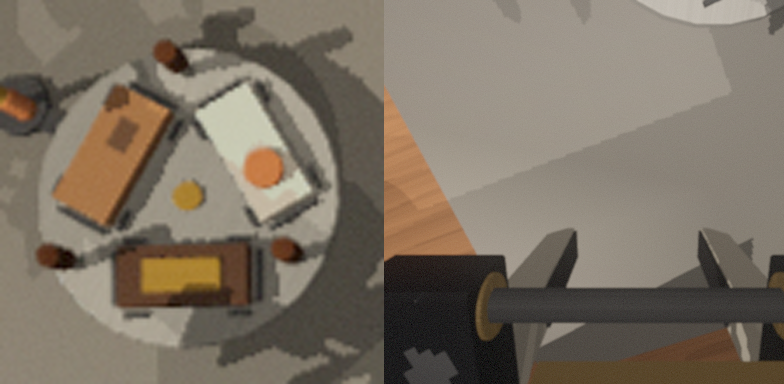

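The final view shows the brick flat between its curbs in front of the torch at crop (113,157). The posts are back at their notch positions, with tops at top-view pixels (149,131), (116,189) and (182,187), so I'm handing in.

```bash
python3 -c "
from plant import robot
print(robot.close_job())"
```

```text
the job is handed in; nothing more can be done
None
```

The job is handed in at about 17 s of the 72 s allowed. The last picture shows the firebrick flat in its bay and the disc one click on in front of the torch, with the arm clear; the judge's result was not shown.

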